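Clear the clamp stage and hold the jaw open at the mark

ROBOT

A 6-joint arm with a two-finger parallel gripper is mounted at the origin on the work surface. World frame = base frame: x ahead of the robot, y to its left, z up, the work surface at z = 0. Lengths are in m, angles in rad, forces in N, time in s.
With the tool pointing down it reaches from about 0.35 to 0.925 m from the base axis. Payload 6.4 kg.
Tool frame: the origin (TCP) lies between the finger pads; the fingertips stand manip.tips_ahead ahead of it and the grasp point (between the pads) is the TCP (manip.tips_ahead is the distance from the TCP to the fingertips, in m); z points along the fingers, y is the direction in which the jaws open and shut (so a half turn about z gives the same grasp; the last joint's range is limited). The gripper opens to 94 mm and grips with 3 to 60 N. Pads are 16 mm wide; open, the fingers measure 119 mm over their backs; the gripper's body (75 mm by 177 mm) begins 78 mm behind the grasp point.
Start: joints at [1.07, 0.245, 1.558, -0, 1.339, -0.174], TCP at [0.209, 0.616, 0.224] pointing down, gripper open.
Joint ranges: [-3.13, 3.13], [-1.02, 2.26], [0.13, 2.54], [-0.95, 4.09], [0.21, 2.88], [-2.74, 2.74]. Speed limits (rad/s): [2.57, 2.57, 3.14, 3.14, 3.14, 3.14].

INTERFACE

Orientations are given as a unit quaternion [w, x, y, z].
In Python, from rig import manip, eyes, order gives the robot as it stands.
- The arm moves only by the tool apply_moves, never from a script. Its argument "motion" is a list that holds one entry, the list of rows, each a list of 5 numbers: the shift along the tool's x, y, z in mm, then the turn about the tool's z in rad, then the closure, from 0 (fully open) to 1 (shut). In form: [[[x, y, z, yaw, claw], ...]]. A call has 1 to 10 rows; each row shifts and turns the commanded pose from where the row before left it, along the tool's axes as they then stand; what a row does not reach is not made up. A row lasts 1/10 s, in which the tool goes at most 50 mm and 8.59 degrees, less where a joint would pass 70% of its speed; a pose out of reach is approached as far as the arm can. A call is refused whole if a number of a shift passes 50 or a number of a turn 0.15, either way. A call with a gripper value outside its range is refused whole. The fingers move at their own pace and stop on an object; "squeeze" is the grip in N (left out, the last holds). Time passes only in rows, so rows that do not move let the fingers close. It gives the time, the measured TCP pose, the force and the opening at its end, in the units of the state.
- manip.observe(): the state, without advancing time (a new reading comes with each control period).
- eyes.grab_frame(name): name is "side" or "top" or "wrist"; returns (picture, depth): 384x512x3 uint8, red, green, blue; 384x512 float32, m along the optical axis (not along the pixel's ray), 0 where there is no reading.
- eyes.camera_info(name): a dict with "fx", "fy", "cx", "cy" (pixels), "R" (3x3) and "t" (3): a world point X has camera coordinates R X + t; the wrist camera has in their place "tool_from_camera" (4x4, takes a point from camera to tool coordinates, whose origin is the TCP and whose axes are the flange's). Camera axes: x right, y down, z forward; pixel columns grow to the right and rows downward; lengths in m; the calibration is good to about 2 mm. The wrist camera is an equidistant fisheye: a pixel r from the principal point sees the ray r / f radians off the axis. A picture is of the moment at which its call begins: read the wrist's pose just before it. camera_info takes no time and is no camera call.
- order.close_job(): hands the job in, once; it reports no verdict.
The state is a dict: "t": time; "joint_pos": joint angles; "joint_velocities": joint speeds; "joint_torque": joint torques, N m; "tool_pos": TCP position; "ee_rot": TCP orientation; "wrist_force": force on the tool from outside, world axes, zero at the start; "torque": the same for the moment, N m; "width": opening from 0.0 (shut) to 1.0 (fully open).
Only numpy, scipy, OpenCV 4.12 (cv2) and the standard library are available. Lean on these libraries where they do the work, as an engineer would, in place of code of your own. Each camera call takes 0.05 s, during which the arm holds its last target. There are 200 camera calls.

TASK

Scrape the three stone chips off the white stage plate into its catch tray with the wooden scraper block, keeping the fingers off the chips, and stand or lay the scraper back on the bench clear of the stage. Then pull the spring jaw by its black tab until its pointer meets the tooth of the brass mark clip and keep holding it there: the program finishes while the gripper holds the jaw open. Leave the spring jaw closed until the plate is cleared and the scraper put down, and leave the other things on the bench where they are.

Things in the scene. Friction and masses are not known exactly. Their poses are not given: they have to be found in the camera images.
- stand: grey specimen-clamp stage fixed to the bench. Origin: on the bench surface under the base. x points away from the robot (turned at most 15 degrees), y to the left, z up. Base block x -80 to +100, y -120 to +100 mm; its white flat top, the plate, is 40 mm above the bench. A rail level with the plate on its far edge (x 78 to 100 mm) carries the mark clip
- lane (a point): point on the plate's surface, amid its free part (x -80 to 78, y -110 to 0 mm in the stage's frame): x 0, y -58, z 40 mm, same axes. The chips start here, within x -50 to +26, y -85 to -31 mm, and are scraped from here to the front (-x) over the plate's edge at x -80, which has no rim. To its left stand the spring jaw and a fixed steel jaw (y 54 to 74, 15 mm above the plate)
- tray_floor (a point): centre of the inner floor of the steel catch tray, joined to the front side of the stage just below the plate's edge (in the stage's frame x -170 to -80, y -125 to +10 mm; floor 4 mm, rims 24 mm above the bench); what is pushed over the plate's front edge drops in
- clamp (a joint): spring jaw's travel in m: 0 closed (its start), 0.062 fully out. It slides to the stage's right (its -y) and springs back when let go. The pull is about 5 N when closed, growing 1.2 N per 10 mm to about 10 N at 40 mm
- tab (a point): grip of the spring jaw: upright black tab, 36 mm along the stage's x, 14 mm along its y (pull direction), from 16 to 62 mm above the plate. The point lies in it 45 mm above the plate, 85 mm above the bench; when closed at x 0, y +40 mm in the stage's frame. The jaw under it is a steel bar 120 mm long in x, 22 mm wide, 16 mm high. Same axes as the stage
- pointer (a point): tip of the thin dark steel pointer (3 mm wide) at the far end of the spring jaw, x +76 mm in the stage's frame; it moves with the jaw
- mark (a point): the mark: tip of the 3 mm wide tooth of the small brass clip (14 mm wide, 6 mm high) on the rail, x +79 mm in the stage's frame, 22 to 50 mm right (-y) of the closed pointer; it is different at each start and fixed. The jaw is at the mark when pointer and tooth stand tip to tip, at the same y in the stage's frame
- scraper_mid (a point): centre of the scraper, 30 mm above its underside: a plain wooden block with a dark rubber foot, standing upright on the bench at one side of the stage; 26 mm thick along its x (grip here; the rubber foot, the lowest 12 mm, is 20 mm thick), 100 mm wide along its y, 60 mm high, 0.1 to 0.2 kg
- chip0_mid (a point): one of three brown stone chips lying on the plate, about 21 mm across, 11 to 13 mm high; the point is at its middle, 6 mm above its underside
- chip1_mid (a point): one of three brown stone chips lying on the plate, about 21 mm across, 11 to 13 mm high; the point is at its middle, 6 mm above its underside
- chip2_mid (a point): one of three brown stone chips lying on the plate, about 21 mm across, 11 to 13 mm high; the point is at its middle, 6 mm above its underside
- dish: bystander: the closed glass culture dish: flat disc, 100 mm across, 20 mm high, on the bench at one side of the stage; it and the scraper swap sides from start to start; origin at its underside
- tweezers: bystander: white plastic tweezers lying on the bench, about 140 x 30 mm, 6 mm high; origin at its underside
- scissors: bystander: scissors with black plastic finger rings, lying on the bench, about 155 x 85 mm, 8 mm high; origin at its underside
- pencil: bystander: blue pencil lying on the bench between the robot and the stage, 165 mm long, 8 mm thick; origin at its underside
- jar: bystander: glass jar with a white lid, 56 mm across, 70 mm high, standing beyond the stage; origin at its underside
- sample: bystander: fist-sized brown stone sample, 74 mm across, 42 mm high, standing beyond the stage; origin at its underside
There are look-alikes about, which are no part of the job. There is more than one size of the part that bears scraper_mid; the job needs the smallest.

How it is judged:
On the way, in this order (a step that is already met when the one before it is completed fails the run):
1. all three chips are in the catch tray, the spring jaw still closed (x of chip0_mid in the frame of stand between -0.172 and -0.08 m and y of chip0_mid in the frame of stand between -0.127 and 0.012 m and height (world z) of each of chip0_mid, chip1_mid, chip2_mid below 0.035 m and x of chip1_mid in the frame of stand between -0.172 and -0.08 m and y of chip1_mid in the frame of stand between -0.127 and 0.012 m and x of chip2_mid in the frame of stand between -0.172 and -0.08 m and y of chip2_mid in the frame of stand between -0.127 and 0.012 m and value of joint clamp below 0.008 m), for 0.2 s.
2. the scraper is back on the bench, clear of the stage and let go, the spring jaw still closed (height (world z) of scraper_mid below 0.04 m and contact force between scraper and stand below 0.2 N and contact force between scraper and the fingers below 0.1 N and linear speed of scraper below 0.02 m/s and value of joint clamp below 0.008 m), for 0.2 s.
At the end, for the whole second after the job is handed in: The gripper's fingers hold the spring jaw (more than 3 N on it) with its pointer within 5 mm of the mark clip's tooth along the pull direction and still; all three chips lie in the catch tray; the scraper rests on the bench, let go and not touching the stage (x of chip0_mid in the frame of stand between -0.172 and -0.08 m and y of chip0_mid in the frame of stand between -0.127 and 0.012 m and height (world z) of each of chip0_mid, chip1_mid, chip2_mid below 0.035 m and x of chip1_mid in the frame of stand between -0.172 and -0.08 m and y of chip1_mid in the frame of stand between -0.127 and 0.012 m and x of chip2_mid in the frame of stand between -0.172 and -0.08 m and y of chip2_mid in the frame of stand between -0.127 and 0.012 m and height (world z) of scraper_mid below 0.04 m and contact force between scraper and stand below 0.2 N and contact force between scraper and the fingers below 0.1 N and linear speed of scraper below 0.02 m/s and y of pointer in the frame of mark between -0.005 and 0.005 m and velocity of joint clamp between -0.01 and 0.01 m/s and contact force between clamp and the fingers above 3 N); the arm keeps its last pose, push and grip.
It fails at once if the fingers push a chip (contact force between the fingers and chip0 above 1 N or contact force between the fingers and chip1 above 1 N or contact force between the fingers and chip2 above 1 N).
It fails at once if the spring jaw is opened while the plate is not cleared or the scraper not put down (value of joint clamp above 0.012 m and not (x of chip0_mid in the frame of stand between -0.172 and -0.08 m and y of chip0_mid in the frame of stand between -0.127 and 0.012 m and height (world z) of each of chip0_mid, chip1_mid, chip2_mid below 0.035 m and x of chip1_mid in the frame of stand between -0.172 and -0.08 m and y of chip1_mid in the frame of stand between -0.127 and 0.012 m and x of chip2_mid in the frame of stand between -0.172 and -0.08 m and y of chip2_mid in the frame of stand between -0.127 and 0.012 m and height (world z) of scraper_mid below 0.04 m and contact force between scraper and stand below 0.2 N and contact force between scraper and the fingers below 0.1 N)).
It fails at once if a bystander is moved by more than 30 mm (distance of any of dish, tweezers, scissors, pencil, jar, sample from where it was at the start of the episode above 0.03 m).
It also fails if it takes over 67 s, if anything falls off the work surface, if the arm or the gripper's body presses on something with over 40 N, if the wrist force passes 120 N, or if a joint passes its speed limit or range.

## Working session

There is one attempt and no reset: what is moved stays moved. The work goes in short steps, Python scripts to look and compute and a tool call to move; the robot and the scene stay as the last step left them, time stands still between calls to the robot, and variables do not carry over. Pictures are saved under pics/ and viewed, about 8 in all and at most 12, crops included, and the job is handed in when it is done.

Besides the shell and the picture viewer there is one more tool, called in YAML: its name, and indented under it one key for each argument. apply_moves: Moves the arm, as the interface text tells. Its arguments: {"type":"object","properties":{"motion":{"type":"array"},"squeeze":{"type":"number"}},"required":["motion"]}

```bash
mkdir -p pics; ls; python3 - <<'E'
from rig import manip, eyes, order
import cv2,numpy as np
print(manip.observe(), manip.tips_ahead)
for n in("top","side"):
    im,d=eyes.grab_frame(n); np.savez(f"pics/{n}0.npz",im=im,d=d)
    print(n,eyes.camera_info(n))
    cv2.imwrite(f"pics/{n}0.png",cv2.resize(im[:,:,::-1],(800,600),interpolation=cv2.INTER_CUBIC))
print(eyes.camera_info("wrist"))
E
```

```text
pics
{'t': 0.0, 'joint_pos': array([ 1.06987728e+00,  2.45811765e-01,  1.55898519e+00, -1.35714326e-05,
        1.33869433e+00, -1.74109445e-01]), 'joint_velocities': array([ 2.02546648e-03, -2.53482301e-04, -8.20909608e-04,  1.54636215e-03,
       -5.01402013e-05,  3.68531478e-04]), 'joint_torque': array([ 1.82523898e-03, -4.15818143e+01, -3.14611888e+01,  6.85180561e-02,
        3.31661012e-02, -1.50308301e-04]), 'tool_pos': array([0.20839727, 0.61509965, 0.2233623 ]), 'ee_rot': array([-3.08127919e-04,  1.62676970e-01,  9.86678926e-01, -8.97938922e-04]), 'wrist_force': array([-0.12392882, -0.683226  , -0.55621036]), 'torque': array([-0.02760163, -0.02965533,  0.00642056]), 'width': 1.000256313430549} 0.019
top {'fx': 494.4799992382162, 'fy': 494.4799992382162, 'cx': 258.2532099307321, 'cy': 185.58285952932417, 'R': array([[-0.02655473, -0.99963637, -0.00468839],
       [-0.97101397,  0.02690831, -0.2375033 ],
       [ 0.23754309, -0.00175435, -0.97137542]]), 't': array([0.00384908, 0.55619271, 1.10607792])}
side {'fx': 376.4308494645279, 'fy': 376.4308494645279, 'cx': 254.8109537456759, 'cy': 182.24367578761738, 'R': array([[-0.97264993, -0.23177002,  0.01532246],
       [-0.16667565,  0.65048553, -0.74100459],
       [ 0.16177561, -0.72329194, -0.67132512]]), 't': array([0.51410868, 0.17441804, 0.9898352 ])}
{'fx': 297.3186396354542, 'fy': 297.3186396354542, 'cx': 253.20959931727361, 'cy': 189.85380493309037, 'tool_from_camera': array([[-6.00182278e-04, -9.73946298e-01, -2.26777973e-01,
         6.66373253e-02],
       [ 9.99999794e-01, -6.36037694e-04,  8.50364863e-05,
         7.86353254e-04],
       [-2.27060310e-04, -2.26777876e-01,  9.73946479e-01,
        -1.61199944e-01],
       [ 0.00000000e+00,  0.00000000e+00,  0.00000000e+00,
         1.00000000e+00]])}
```

View pics/top0.png

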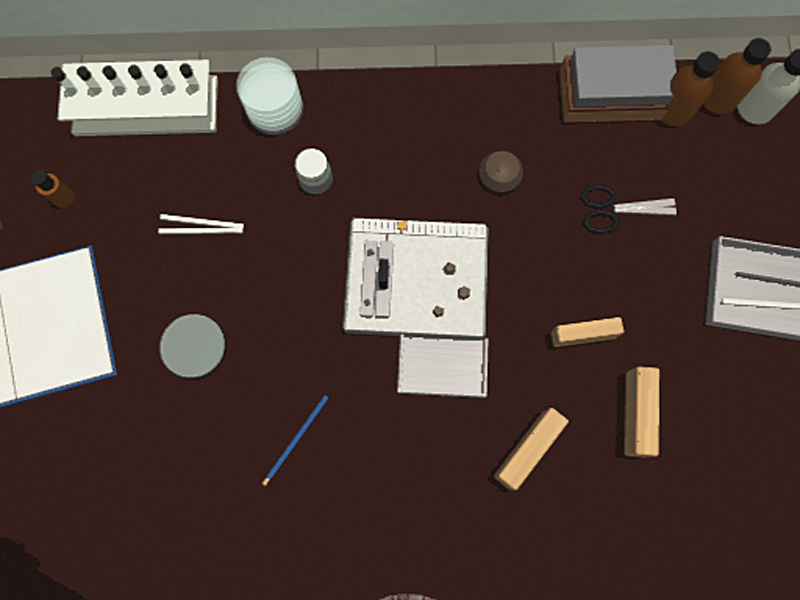

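View pics/side0.png

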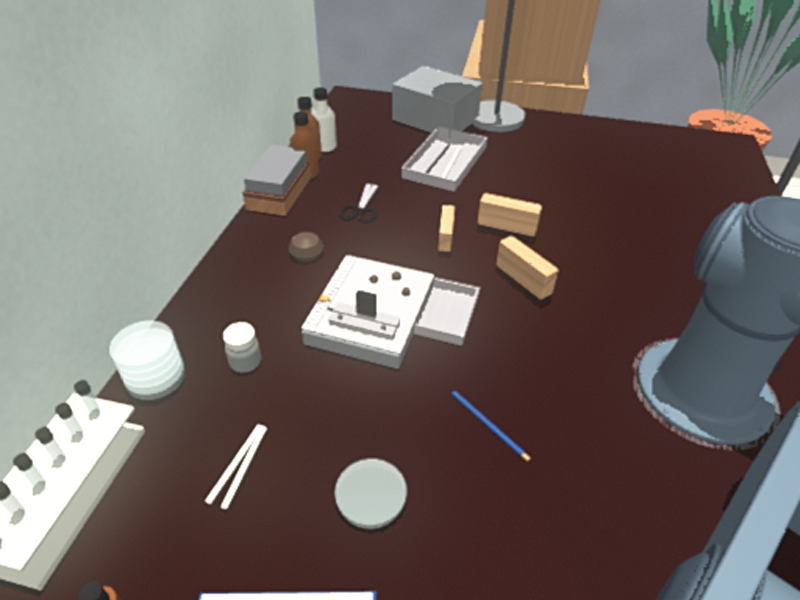

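The top view shows the stage in the middle, with plate corners near (352,218), (488,224), (486,333) and (346,330). The chips are at (449,269), (463,293) and (438,311), the brass clip at (402,226) and the tab at (384,274). The smallest wooden block is at (588,332). Next I'll turn these into world positions.

```bash
cat > h.py <<'E'
import numpy as np,cv2
from rig import manip,eyes,order
def pts(n,d):
    c=eyes.camera_info(n);v,u=np.mgrid[:d.shape[0],:d.shape[1]]
    P=np.stack([(u-c['cx'])/c['fx']*d,(v-c['cy'])/c['fy']*d,d],-1)
    return (P-c['t'])@c['R']
def ray(n,uv,z):
    c=eyes.camera_info(n);uv=np.atleast_2d(uv).astype(float)
    r=np.c_[(uv[:,0]-c['cx'])/c['fx'],(uv[:,1]-c['cy'])/c['fy'],np.ones(len(uv))]@c['R']
    o=-c['R'].T@c['t'];return o+r*((z-o[2])/r[:,2])[:,None]
E
python3 - <<'E'
from h import *
f=np.load('pics/top0.npz');im,d=f['im'],f['d'];P=pts('top',d)
hsv=cv2.cvtColor(im,cv2.COLOR_RGB2HSV)
def rect(m,z,lab,mn=30):
    n,L,s,c=cv2.connectedComponentsWithStats(m.astype(np.uint8))
    for i in range(1,n):
        if s[i,4]<mn: continue
        v,u=np.where(L==i);q=ray('top',np.c_[u,v],z)[:,:2] if z else P[v,u,:2]
        (c0,sz,a)=cv2.minAreaRect((q*1000).astype(np.float32))
        print(lab,s[i,4],np.round(c0,1),np.round(sz,1),round(a,1),'px',c[i].round(1),'z',np.percentile(P[v,u,2],[5,50,95]).round(3))
Z=P[...,2]
wood=(hsv[...,0]>8)&(hsv[...,0]<24)&(hsv[...,1]>70)&(hsv[...,2]>130)
reg=np.zeros_like(wood);reg[190:330,300:440]=1
rect(wood&reg&(Z>.05),None,'wood')
reg2=np.zeros_like(wood);reg2[130:220,215:320]=1
rect(reg2&(Z>.03),None,'plateall',500)
rect(reg2&(Z>.034)&(Z<.048),0.04,'plate',500)
chips=reg2&(hsv[...,2]<120)&(np.arange(512)[None]>265)&(np.arange(384)[:,None]<207)&(np.arange(384)[:,None]>150)&(np.arange(512)[None]<308)
rect(chips,0.048,'chip',8)
br=reg2&(hsv[...,0]>8)&(hsv[...,0]<28)&(hsv[...,1]>120)&(hsv[...,2]>120)
rect(br,0.046,'brass',5)
rect(reg2&(Z>.085),None,'tab',10)
big=cv2.resize(im[130:225,215:320,::-1],None,fx=6,fy=6,interpolation=cv2.INTER_CUBIC);cv2.imwrite('pics/c1.png',big)
E
```

```text
wood 438 [ 410.1 -162.2] [ 61.9 400.3] 32.1 px [377.3 210.4] z [0.055 0.059 0.063]
wood 812 [ 353.7 -194.9] [127.1 380.9] 3.9 px [414.3 263.1] z [0.072 0.076 0.08 ]
wood 827 [ 292.  -136.5] [ 78.2 244.1] 24.3 px [341.1 286.7] z [0.072 0.076 0.08 ]
plateall 6432 [477.2 -23.3] [220.  400.4] 85.3 px [266.6 177.3] z [0.035 0.04  0.056]
plate 5303 [585.1 -32.2] [218.  181.5] 85.6 px [270.4 177. ] z [0.035 0.039 0.044]
chip 43 [592.5 -82.3] [16.6 18. ] 52.1 px [287. 172.] z [0.036 0.05  0.054]
chip 44 [ 553.5 -103.2] [16.9 17.4] 87.5 px [296.1 187.1] z [0.042 0.049 0.052]
chip 30 [526.2 -62.4] [13.6 13.8] 43.7 px [279.9 199.1] z [0.045 0.051 0.054]
brass 26 [668.2 -11. ] [ 9.9 13. ] 88.5 px [257.2 143.7] z [0.043 0.045 0.05 ]
tab 101 [578.8  18.8] [14.1 34.4] 88.5 px [245.2 173.6] z [0.09  0.101 0.104]
```

View pics/c1.png

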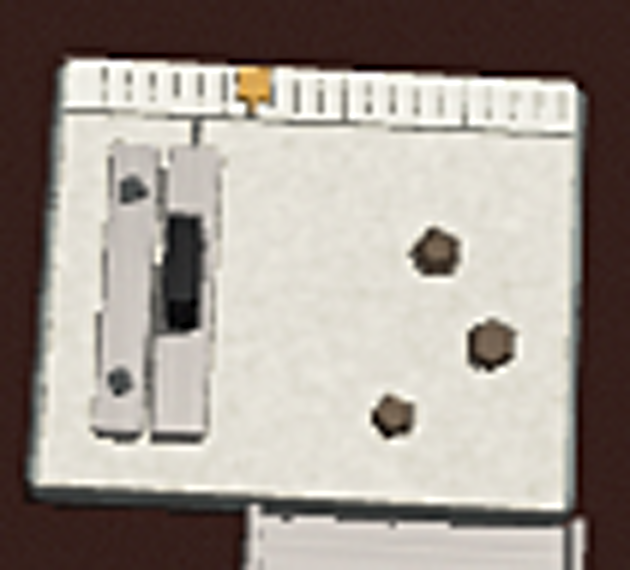

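```bash
cat >> h.py <<'E'
O=np.array([.5759,-.0215]);TH=np.radians(-4.4)
def w2s(p): c,s=np.cos(TH),np.sin(TH);d=np.asarray(p)[...,:2]-O;return np.stack([c*d[...,0]+s*d[...,1],-s*d[...,0]+c*d[...,1]],-1)
def s2w(p): c,s=np.cos(TH),np.sin(TH);p=np.asarray(p);return np.stack([c*p[...,0]-s*p[...,1],s*p[...,0]+c*p[...,1]],-1)+O
def Rq(q): w,x,y,z=q;return cv2.Rodrigues(np.zeros(3))[0] if 0 else __import__('scipy.spatial.transform',fromlist=['x']).Rotation.from_quat([x,y,z,w]).as_matrix()
def to(target,ang=None):
    """yaw first (rad, tool z), then tool-frame shift in mm"""
    s=manip.observe();R=Rq(s['ee_rot']);a=np.arctan2(R[1,1],R[0,1])
    dy=0 if ang is None else -((ang-a+np.pi/2)%np.pi-np.pi/2)
    b=a-dy;y=np.array([np.cos(b),np.sin(b),0]);x=np.array([-y[1],y[0],0])
    D=(np.asarray(target)-s['tool_pos'])*1000
    print('t',s['t'],'pos',s['tool_pos'].round(4),'yang',np.degrees(a).round(2),'tilt',R[:,2].round(3),'w',round(s['width'],3),'| yaw',round(dy,3),'shift',[round(float(D@x),1),round(float(D@y),1),round(float(-D[2]),1)])
E
python3 - <<'E'
from h import *
f=np.load('pics/top0.npz');im,d=f['im'],f['d'];P=pts('top',d)
hsv=cv2.cvtColor(im,cv2.COLOR_RGB2HSV)
wood=(hsv[...,0]>8)&(hsv[...,0]<24)&(hsv[...,1]>70)&(hsv[...,2]>130)
v,u=np.where(wood);k=(u>350)&(u<402)&(v>200)&(v<225);u,v=u[k],v[k]
print(hsv[...,2][v,u].min(),np.percentile(hsv[...,2][v,u],[10,50,90]),P[v,u,2].min())
for th in (130,190,205):
    m=(hsv[...,2][v,u]>th)&(P[v,u,2]>.052);q=ray('top',np.c_[u,v][m],.06)[:,:2]*1000
    c,s,a=cv2.minAreaRect(q.astype(np.float32));print(th,m.sum(),np.round(c,1),np.round(s,1),a)
# tidier: PCA
    w,V=np.linalg.eigh(np.cov(q.T));print(q.mean(0).round(1),np.degrees(np.arctan2(*V[::-1,0])).round(1),np.sqrt(w*12).round(1))
to([.41,-.162,.15],np.radians(13))
E
```

```text
131 [213.7 225.  238. ] 0.05346518319580459
130 438 [ 489.8 -290.1] [24.9 98.4] 6.395364284515381
[ 489.8 -290. ] -173.5 [25. 99.]
190 413 [ 490.1 -290.2] [23.8 97.5] 6.619244575500488
[ 490.  -290.3] -173.3 [23.9 97.7]
205 405 [ 490.  -290.5] [23.5 97.1] 6.653019428253174
[ 490.2 -290.7] -173.4 [23.5 97.4]
t 0.1 pos [0.2084 0.6151 0.2235] yang 71.27 tilt [-0.001 -0.001 -1.   ] w 1.001 | yaw 1.017 shift [-802.6, 21.6, 73.5]
```

apply_moves:
  motion:
    - [[0, 0, 0, 0.141, 0], [0, 0, 0, 0.141, 0], [0, 0, 0, 0.141, 0], [0, 0, 0, 0.141, 0], [0, 0, 0, 0.141, 0], [0, 0, 0, 0.141, 0], [0, 0, 0, 0.141, 0], [0, 0, 0, 0.141, 0], [-40, 9, 0, 0, 0], [-40, 9, 0, 0, 0]]

```text
t: 1.1
tool_pos: [0.2355, 0.5373, 0.2235]
ee_rot: [0.0, 0.664, 0.747, -0.001]
wrist_force: [0.0, 0.1, 0.1]
width: 1.006
```

apply_moves:
  motion:
    - [[-45, 9, 0, 0, 0], [-45, 9, 0, 0, 0], [-45, 9, 0, 0, 0], [-45, 9, 0, 0, 0], [-45, 9, 0, 0, 0], [-45, 9, 0, 0, 0], [-45, 9, 0, 0, 0], [-45, 9, 0, 0, 0], [-45, 9, 0, 0, 0], [-45, 9, 0, 0, 0]]

```text
t: 2.1
tool_pos: [0.3772, 0.0999, 0.2243]
ee_rot: [0.0, 0.665, 0.747, 0.0]
wrist_force: [0.8, 0.1, 0.4]
width: 1.0
```

apply_moves:
  motion:
    - [[-45, 9, 0, 0, 0], [-45, 9, 0, 0, 0], [-45, 9, 0, 0, 0], [-45, 9, 0, 0, 0], [-45, 9, 0, 0, 0], [-45, 9, 0, 0, 0], [-45, 9, 0, 0, 0], [-45, 9, 0, 0, 0], [0, 0, 0, 0, 0], [0, 0, 0, 0, 0]]

```text
t: 3.1
tool_pos: [0.4901, -0.2479, 0.2236]
ee_rot: [-0.001, 0.665, 0.746, 0.0]
wrist_force: [-1.2, 0.5, -0.3]
width: 0.998
```

```bash
python3 - <<'E'
from h import *
to([.490,-.290,.120],np.radians(6.5))
s=manip.observe();im,d=eyes.grab_frame("wrist")
cv2.imwrite('pics/w1.png',im[:,:,::-1]);np.savez('pics/w1.npz',im=im,d=d,p=s['tool_pos'],q=s['ee_rot'])
E
```

```text
t 3.1 pos [ 0.4901 -0.2479  0.2236] yang 6.57 tilt [-0.001  0.001 -1.   ] w 0.998 | yaw 0.001 shift [-41.8, -4.9, 103.6]
```

View pics/w1.png

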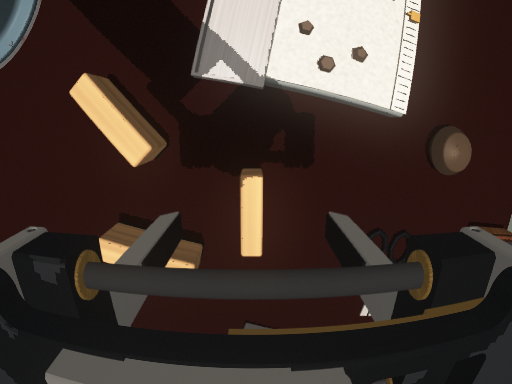

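The wrist picture shows the smallest block centred between the fingers at (251,213), so I'll grasp it.

apply_moves:
  motion:
    - [[-21, -2, 20, 0, 0.4], [-21, -2, 40, 0, 0.4], [0, 0, 40, 0, 0.4], [0, 0, 30, 0, 0.4], [0, 0, 25, 0, 0.4], [0, 0, 15, 0, 0.4], [0, 0, 9, 0, 0.4], [0, 0, 0, 0, 0.4], [0, 0, 0, 0, 1], [0, 0, 0, 0, 1]]
  squeeze: 40

```text
t: 4.15
tool_pos: [0.4922, -0.2904, 0.047]
ee_rot: [0.001, 0.665, 0.747, 0.0]
wrist_force: [0.0, -0.1, -0.2]
width: 0.471
```

apply_moves:
  motion:
    - [[0, 0, 0, 0, 1], [0, 0, 0, 0, 1], [0, 0, 0, 0, 1], [0, 0, 0, 0, 1]]

```text
t: 4.55
tool_pos: [0.4917, -0.29, 0.046]
ee_rot: [0.0, 0.665, 0.747, 0.0]
wrist_force: [-0.1, 0.4, 3.8]
width: 0.275
```

```bash
python3 - <<'E'
from h import *
p=s2w(np.array([.050,-.062]));print(p)
to([p[0],p[1],.134],TH)
E
```

```text
[ 0.62099606 -0.08715322]
t 4.55 pos [ 0.4917 -0.29    0.046 ] yang 6.65 tilt [ 0.001 -0.001 -1.   ] w 0.275 | yaw 0.193 shift [212.2, 113.4, -88.0]
```

apply_moves:
  motion:
    - [[0, 0, -20, 0, 1], [0, 0, -35, 0, 1], [0, 0, -35, 0.1, 1], [0, 0, 0, 0.093, 1], [30, 16, 0, 0, 1], [38, 20, 0, 0, 1], [38, 20, 0, 0, 1], [38, 20, 0, 0, 1], [38, 20, 0, 0, 1], [30, 17, 0, 0, 1]]

```text
t: 5.55
tool_pos: [0.6207, -0.0848, 0.1348]
ee_rot: [-0.0, 0.733, 0.68, -0.0]
wrist_force: [0.7, -0.1, -2.0]
width: 0.272
```

apply_moves:
  motion:
    - [[0, 0, 0, 0, 1], [0, 0, 0, 0, 1], [0, 0, 0, 0, 1]]

```text
t: 5.85
tool_pos: [0.6196, -0.0879, 0.135]
ee_rot: [-0.0, 0.734, 0.679, -0.0]
wrist_force: [0.5, -0.3, 0.5]
width: 0.275
```

```bash
python3 - <<'E'
from h import *
p=s2w(np.array([.050,-.062]))
to([p[0],p[1],.0875],TH)
s=manip.observe()
for n in("wrist","top"):
    im,d=eyes.grab_frame(n); np.savez(f'pics/{n}2.npz',im=im,d=d,p=s['tool_pos'],q=s['ee_rot'])
    if n=="wrist":cv2.imwrite('pics/w2.png',im[:,:,::-1])
E
```

```text
t 5.85 pos [ 0.6196 -0.0879  0.135 ] yang -4.46 tilt [-0.001  0.    -1.   ] w 0.275 | yaw -0.001 shift [0.8, 1.4, 47.5]
```

View pics/w2.png

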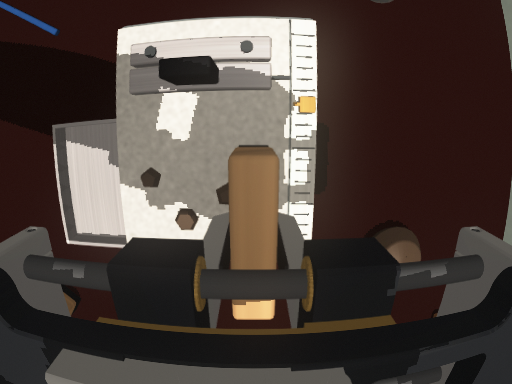

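The wrist picture shows the block held square behind all three chips, at (150,178), (187,219) and (225,193). I'll lower it to just above the plate.

apply_moves:
  motion:
    - [[0, 1, 20, 0, 1], [0, 0, 17, 0, 1], [0, 0, 7, 0, 1], [0, 0, 4, 0, 1], [0, 0, 0, 0, 1], [0, 0, 0, 0, 1]]

```text
t: 6.55
tool_pos: [0.6218, -0.0873, 0.0881]
ee_rot: [0.001, 0.734, 0.679, 0.0]
wrist_force: [-0.4, 0.8, -1.4]
width: 0.274
```

apply_moves:
  motion:
    - [[0, 0, 1.5, 0, 1], [0, -4, 0, 0, 1], [0, -10, 0, 0, 1], [0, -12, 0, 0, 1], [0, -12, 0, 0, 1], [0, -12, 0, 0, 1], [0, -12, 0, 0, 1], [0, -12, 0, 0, 1], [0, -12, 0, 0, 1], [0, -4, 0, 0, 1]]

```text
t: 7.55
tool_pos: [0.5306, -0.08, 0.0862]
ee_rot: [0.0, 0.734, 0.679, 0.0]
wrist_force: [0.0, -0.7, -1.8]
width: 0.271
```

```bash
python3 - <<'E'
from h import *
s=manip.observe();print(s['wrist_force'],w2s(s['tool_pos']))
im,d=eyes.grab_frame("wrist");cv2.imwrite('pics/w3.png',im[:,:,::-1])
E
```

```text
[ 0.04942225 -0.7141458  -1.75217067] [-0.04071405 -0.06184357]
```

View pics/w3.png

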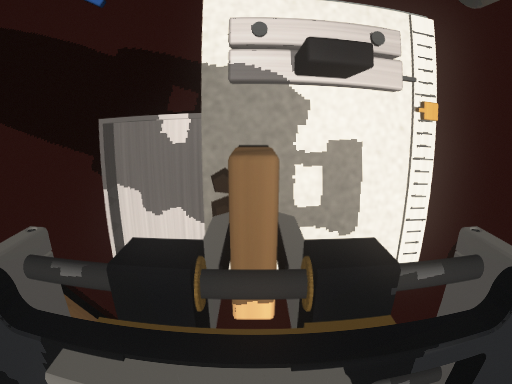

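The chips are being swept ahead of the block (two visible at (222,180–205)), and the plate behind it is clear. I'll carry on over the edge.

apply_moves:
  motion:
    - [[0, -8, 0, 0, 1], [0, -10, 0, 0, 1], [0, -10, 0, 0, 1], [0, -8, 0, 0, 1], [0, -6, 0, 0, 1], [0, -4, 0, 0, 1], [0, 0, 0, 0, 1], [0, 0, 0, 0, 1], [0, 0, -30, 0, 1], [0, 0, -40, 0, 1]]

```text
t: 8.6
tool_pos: [0.4839, -0.0759, 0.1541]
ee_rot: [-0.003, 0.734, 0.679, -0.001]
wrist_force: [0.4, -0.7, -1.1]
width: 0.272
```

```bash
python3 - <<'E'
from h import *
s=manip.observe();print(s['wrist_force'],w2s(s['tool_pos']))
im,d=eyes.grab_frame("wrist");cv2.imwrite('pics/w4.png',im[:,:,::-1])
to([.49,-.29,.12],np.radians(6.5))
E
```

```text
[ 0.44210974 -0.67351063 -1.14103635] [-0.08759416 -0.06125999]
t 8.65 pos [ 0.4889 -0.0777  0.1627] yang -4.4 tilt [ 0.008 -0.003 -1.   ] w 0.274 | yaw -0.19 shift [-211.1, -22.9, 42.7]
```

View pics/w4.png

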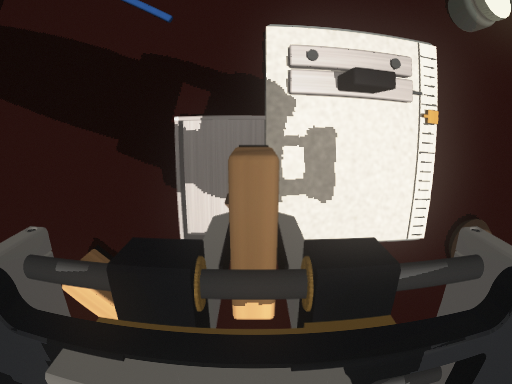

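apply_moves:
  motion:
    - [[0, 0, 0, -0.095, 1], [0, 0, 0, -0.095, 1], [-30, -3, 0, 0, 1], [-45, -5, 0, 0, 1], [-45, -5, 0, 0, 1], [-45, -5, 0, 0, 1], [-30, -4, 0, 0, 1], [-16, -1, 0, 0, 1], [0, 0, 20, 0, 1], [0, 0, 30, 0, 1]]

```text
t: 9.65
tool_pos: [0.4881, -0.29, 0.1069]
ee_rot: [0.002, 0.666, 0.746, 0.0]
wrist_force: [-0.2, -0.1, -1.4]
width: 0.272
```

```bash
python3 - <<'E'
from h import *
im,d=eyes.grab_frame("top");cv2.imwrite('pics/t5.png',cv2.resize(im[120:270,200:420,::-1],None,fx=3.6,fy=3.6,interpolation=cv2.INTER_CUBIC))
to([.49,-.29,.0465],np.radians(6.5))
E
```

```text
t 9.7 pos [ 0.4845 -0.2866  0.1001] yang 6.47 tilt [-0.005  0.005 -1.   ] w 0.277 | yaw -0.001 shift [-4.0, 5.0, 53.6]
```

View pics/t5.png

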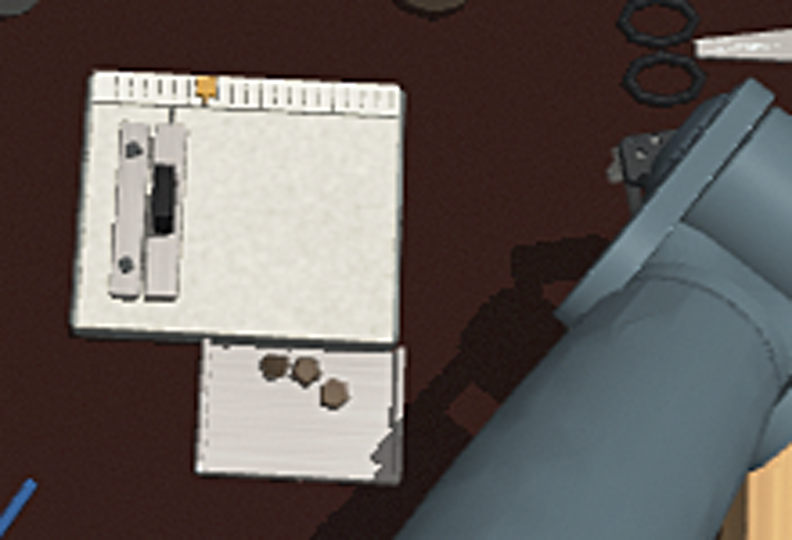

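All three chips lie in the tray, at (273,366), (305,370) and (333,393). Now I'll set the scraper down.

apply_moves:
  motion:
    - [[0, 0, 25, 0, 1], [0, 0, 15, 0, 1], [0, 0, 7, 0, 1], [0, 0, 3, 0, 1], [0, 0, 0, 0, 1], [0, 0, 0, 0, 1]]

```text
t: 10.3
tool_pos: [0.4873, -0.2894, 0.057]
ee_rot: [0.001, 0.666, 0.746, 0.0]
wrist_force: [-0.2, 0.3, -1.7]
width: 0.276
```

```bash
python3 - <<'E'
from h import *
to([.49,-.29,.0465],np.radians(6.5));print(manip.observe()['wrist_force'])
E
```

```text
t 10.3 pos [ 0.4873 -0.2894  0.057 ] yang 6.48 tilt [ 0.001 -0.001 -1.   ] w 0.276 | yaw -0.0 shift [-0.9, 2.6, 10.5]
[-0.23817701  0.25554712 -1.74368336]
```

apply_moves:
  motion:
    - [[0, 0, 5, 0, 1], [0, 0, 4, 0, 1], [0, 0, 2, 0, 1], [0, 0, 1, 0, 1], [0, 0, 0, 0, 1], [0, 0, 0, 0, 1]]

```text
t: 10.9
tool_pos: [0.4869, -0.2891, 0.046]
ee_rot: [-0.0, 0.666, 0.746, -0.0]
wrist_force: [-5.4, 5.0, 14.4]
width: 0.274
```

apply_moves:
  motion:
    - [[0, 0, -0.5, 0, 0.3], [0, 0, 0, 0, 0.3], [0, 0, 0, 0, 0.3], [0, 0, 0, 0, 0.3], [0, 0, -20, 0, 0.3], [0, 0, -40, 0, 0.3], [0, 0, -40, 0, 0.3], [0, 0, -30, 0, 0.3], [0, 0, 0, 0, 0.3], [0, 0, 0, 0, 0.3]]

```text
t: 11.9
tool_pos: [0.4867, -0.289, 0.1744]
ee_rot: [0.0, 0.666, 0.746, -0.0]
wrist_force: [-0.1, -0.9, -0.1]
width: 0.7
```

```bash
python3 - <<'E'
from h import *
p=s2w(np.array([-.02,.015]))
to([p[0],p[1],.20],np.pi/2+TH)
E
```

```text
t 11.9 pos [ 0.4867 -0.289   0.1744] yang 6.47 tilt [ 0. -0. -1.] w 0.7 | yaw -1.381 shift [-48.5, 288.5, -25.6]
```

apply_moves:
  motion:
    - [[0, 0, -5, -0.138, 0.3], [0, 0, -5, -0.138, 0.3], [0, 0, -5, -0.138, 0.3], [0, 0, -5, -0.138, 0.3], [0, 0, 0, -0.138, 0.3], [0, 0, 0, -0.138, 0.3], [0, 0, 0, -0.138, 0.3], [0, 0, 0, -0.138, 0.3], [0, 0, 0, -0.138, 0.3], [0, 0, 0, -0.139, 0.3]]

```text
t: 12.9
tool_pos: [0.4855, -0.288, 0.1915]
ee_rot: [-0.002, 0.036, 0.999, 0.002]
wrist_force: [-0.2, 0.1, 0.5]
width: 0.698
```

apply_moves:
  motion:
    - [[-5, 25, 0, 0, 0.3], [-10, 45, 0, 0, 0.3], [-10, 45, 0, 0, 0.3], [-10, 45, 0, 0, 0.3], [-10, 45, 0, 0, 0.3], [-10, 45, 0, 0, 0.3], [-8, 40, 0, 0, 0.3], [-5, 23, 0, 0, 0.3], [0, 0, 0, 0, 0.3], [0, 0, 0, 0, 0.3]]

```text
t: 13.9
tool_pos: [0.5774, 0.018, 0.1923]
ee_rot: [-0.002, 0.038, 0.999, 0.0]
wrist_force: [0.7, 0.6, -0.3]
width: 0.702
```

```bash
python3 - <<'E'
from h import *
p=s2w(np.array([0,.04]))
to([p[0],p[1],.085],np.pi/2+TH)
s=manip.observe();im,d=eyes.grab_frame("wrist");np.savez('pics/w6.npz',im=im,d=d,p=s['tool_pos'],q=s['ee_rot'])
cv2.imwrite('pics/w6.png',im[:,:,::-1])
E
```

```text
t 13.9 pos [0.5774 0.018  0.1923] yang 85.65 tilt [-0.004  0.    -1.   ] w 0.702 | yaw 0.001 shift [-1.5, 0.5, 107.3]
```

View pics/w6.png

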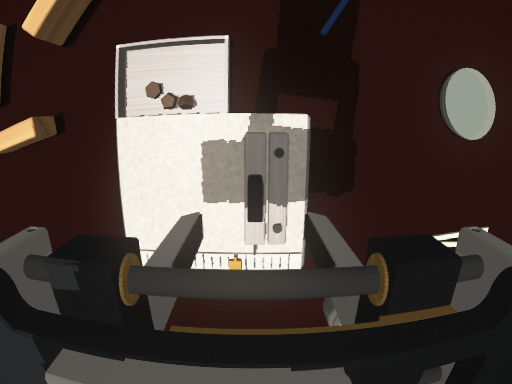

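The wrist picture shows the tab centred between the fingers at (255,200), the pointer near (255,248) and the brass clip at (235,263). I'll measure the pointer-to-tooth offset and grip the tab.

```bash
cat >> h.py <<'E'
def wray(uv,p,q,z):
    c=eyes.camera_info('wrist');uv=np.atleast_2d(uv).astype(float)
    a=(uv-[c['cx'],c['cy']])/c['fx'];r=np.linalg.norm(a,axis=1,keepdims=True)
    r3=np.c_[a/r*np.sin(r),np.cos(r)];T=c['tool_from_camera'];R=Rq(q)
    o=R@T[:3,3]+p;r3=r3@T[:3,:3].T@R.T
    return o+r3*((z-o[2])/r3[:,2])[:,None]
E
python3 - <<'E'
from h import *
f=np.load('pics/w6.npz');im=f['im'];hsv=cv2.cvtColor(im,cv2.COLOR_RGB2HSV)
m=(hsv[...,0]>8)&(hsv[...,0]<28)&(hsv[...,1]>120)&(hsv[...,2]>120);m[:,:225]=0;m[:,246:]=0;m[:250]=0;m[272:]=0
v,u=np.where(m);g=w2s(wray(np.c_[u,v],f['p'],f['q'],.045))*1000
for r in range(v.min(),v.max()+1):
    k=v==r;print(r,u[k].min(),u[k].max(),g[k].mean(0).round(1))
print(g.mean(0),(g.max(0)+g.min(0))/2)
print(hsv[243:252,246:265,2])
for c in(254,255,256): print(c,w2s(wray([[c,247]],f['p'],f['q'],.045))*1000)
# top view
f=np.load('pics/top0.npz')['im'];h2=cv2.cvtColor(f,cv2.COLOR_RGB2HSV)
print(h2[146:156,240:262,2])
for uv in [(247.5,151),(256.5,148)]: print(uv,w2s(ray('top',[uv],.045))*1000)
E
```

```text
257 234 236 [82.3 19.7]
258 234 236 [83.6 19.7]
259 233 236 [84.9 19.1]
260 230 236 [86.2 17.3]
261 229 240 [87.5 19. ]
262 229 240 [88.8 19. ]
263 229 240 [90.1 19. ]
264 229 240 [91.4 18.9]
265 229 240 [92.7 18.9]
266 229 240 [94.  18.9]
267 230 240 [95.4 19.4]
268 230 240 [96.7 19.4]
269 230 240 [98.  19.4]
[91.52308477 19.02662426] [90.19742629 18.92968558]
[[226 226 224 223 222 224 223 221 220 221 224 225 222 219 220 222 221 212
  220]
 [228 228 227 225 224 224 221 205 186 187 194 209 227 226 225 225 226 226
  237]
 [247 247 247 246 245 245 243 203 103 110 134 207 248 247 247 246 246 246
  246]
 [247 247 247 247 246 246 242 204 103 110 134 204 245 244 245 245 245 245
  246]
 [248 248 248 247 247 246 243 206 103 110 135 202 244 243 244 245 245 245
  246]
 [248 248 248 247 247 246 242 205 103 110 135 204 246 246 247 246 246 246
  246]
 [249 249 248 247 247 246 243 205 101 123 182 233 248 248 248 248 247 246
  246]
 [249 249 248 247 247 247 243 207 103 137 221 247 248 249 249 248 247 247
  246]
 [248 248 247 247 247 247 243 207 102 137 219 246 247 249 249 248 248 248
  246]]
254 [[
[... 402 characters left out ...]
  93 126 122 119 109 138 179 161  83 115
  191 221 220 219]
 [237 236 232 235 239 243 232 102 156 246 238 236 233 214 211 217 221 217
  205 170 173 171]
 [233 232 229 229 233 238 230  70 148 243 235 235 233 230 227 229 232 231
  229 228 232 235]
 [230 232 230 228 228 232 224  86 185 240 233 230 229 229 228 226 226 229
  230 230 231 233]
 [231 231 232 234 235 239 228  85 184 240 233 231 230 233 231 228 229 230
  232 231 231 229]
 [207 214 231 202 199 199 186 147 197 198 200 221 233 234 231 230 231 228
  228 229 230 226]
 [184 172 231 155 197 199 203 196 202 203 204 217 230 224 224 226 224 223
  226 229 230 231]]
(247.5, 151) [[71.02536674 39.91355543]]
(256.5, 148) [[79.83644886 18.18952122]]
```

apply_moves:
  motion:
    - [[-1.5, 0, 30, 0, 0.5], [0, 0, 35, 0, 0.5], [0, 0, 25, 0, 0.5], [0, 0, 11, 0, 0.5], [0, 0, 5, 0, 0.5], [0, 0, 0, 0, 0.5], [0, 0, 0, 0, 0.5]]

```text
t: 14.65
tool_pos: [0.581, 0.0173, 0.0899]
ee_rot: [0.001, 0.039, 0.999, -0.0]
wrist_force: [-0.2, -0.6, 0.3]
width: 0.499
```

apply_moves:
  motion:
    - [[0, 0, 3, 0, 1], [0, 0, 0, 0, 1], [0, 0, 0, 0, 1], [0, 0, 0, 0, 1], [0, 0, 0, 0, 1], [0, 0, 0, 0, 1]]
  squeeze: 50

```text
t: 15.25
tool_pos: [0.5801, 0.0186, 0.0857]
ee_rot: [0.0, 0.038, 0.999, 0.001]
wrist_force: [0.3, 5.7, 0.9]
width: 0.148
```

```bash
python3 - <<'E'
from h import *
s=manip.observe();print(s['wrist_force'],w2s(s['tool_pos']),s['tool_pos'],s['width'])
im,d=eyes.grab_frame("top")
cv2.imwrite('pics/t7.png',cv2.resize(im[120:270,200:420,::-1],None,fx=3.6,fy=3.6,interpolation=cv2.INTER_CUBIC))
f=np.load('pics/top0.npz')['im']
v,u=np.where(cv2.inRange(cv2.cvtColor(im,cv2.COLOR_RGB2HSV),(8,70,130),(24,255,255)));k=(u>350)&(u<402)&(v>195)&(v<230)
q=ray('top',np.c_[u,v][k],.06)[:,:2]*1000;print('scraper',k.sum(),cv2.minAreaRect(q.astype(np.float32)) if k.sum() else 0)
E
```

```text
[0.33043877 5.65324357 0.94869987] [0.00115855 0.04033434] [0.58014954 0.01862659 0.0856781 ] 0.14771520964215373
scraper 440 ((484.45989990234375, -289.1204833984375), (24.821269989013672, 98.67706298828125), 6.610655784606934)
```

View pics/t7.png

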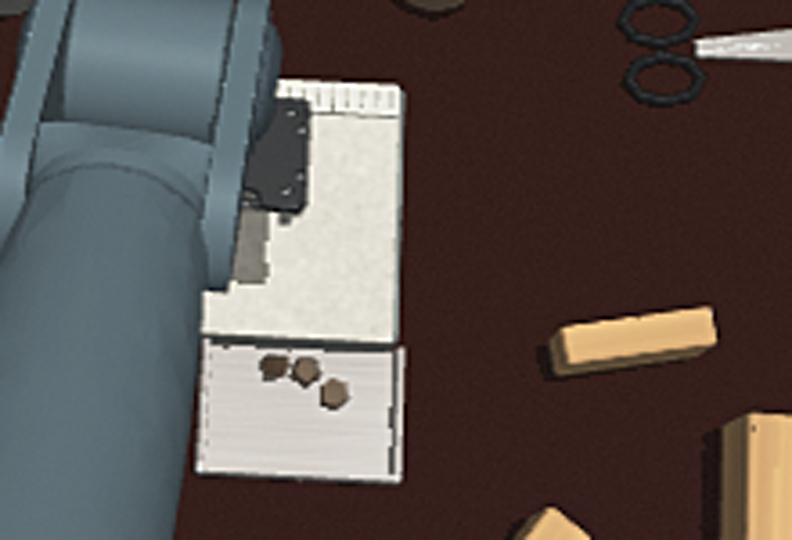

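The scraper stands upright at (635,340) and the chips are still in the tray. I'm pulling the jaw now.

apply_moves:
  motion:
    - [[0, -3, 0, 0, 1], [0, -4, 0, 0, 1], [0, -4, 0, 0, 1], [0, -4, 0, 0, 1], [0, -4, 0, 0, 1], [0, -2, 0, 0, 1], [0, -1, 0, 0, 1], [0, 0, 0, 0, 1], [0, 0, 0, 0, 1], [0, 0, 0, 0, 1]]

```text
t: 16.3
tool_pos: [0.5784, -0.0029, 0.0857]
ee_rot: [0.0, 0.038, 0.999, 0.001]
wrist_force: [0.5, 7.2, 1.7]
width: 0.148
```

```bash
python3 - <<'E'
from h import *
s=manip.observe();print(s['wrist_force'],w2s(s['tool_pos']),s['tool_pos'],s['width'])
im,d=eyes.grab_frame("wrist");np.savez('pics/w8.npz',im=im,d=d,p=s['tool_pos'],q=s['ee_rot'])
cv2.imwrite('pics/w8.png',cv2.resize(im[190:340,160:360,::-1],None,fx=4,fy=4,interpolation=cv2.INTER_CUBIC))
im,d=eyes.grab_frame("side");np.savez('pics/s8.npz',im=im,d=d)
E
```

```text
[0.50626641 7.23962118 1.69990479] [0.00108727 0.01872758] [ 0.57842083 -0.00291103  0.08567598] 0.14774731887489534
```

View pics/w8.png

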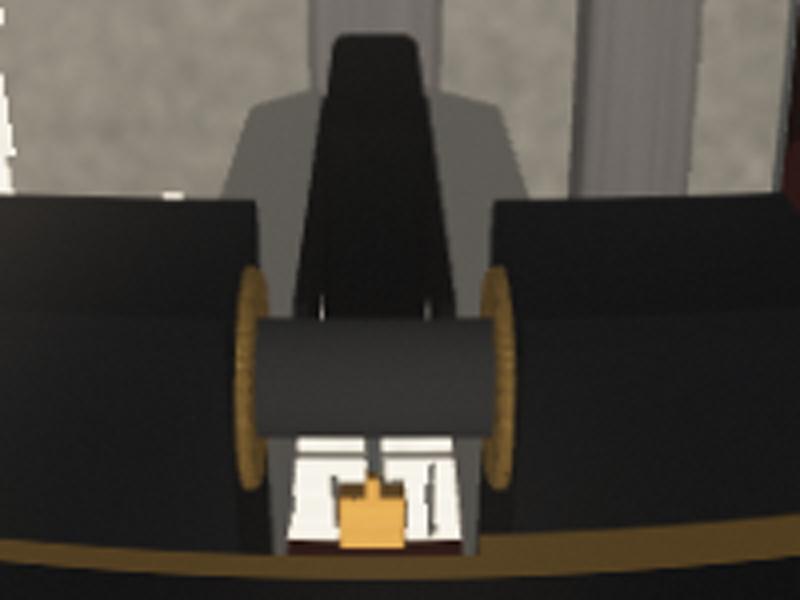

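The pointer (374,445) and the tooth (373,485) stand tip to tip. I'll let it settle briefly, then hand in.

apply_moves:
  motion:
    - [[0, 0, 0, 0, 1], [0, 0, 0, 0, 1], [0, 0, 0, 0, 1], [0, 0, 0, 0, 1], [0, 0, 0, 0, 1]]

```text
t: 16.9
tool_pos: [0.5784, -0.0029, 0.0857]
ee_rot: [0.0, 0.038, 0.999, 0.001]
wrist_force: [0.8, 6.4, 2.0]
width: 0.148
```

```bash
python3 - <<'E'
from h import *
s=manip.observe();print(s['t'],w2s(s['tool_pos']),s['wrist_force'],s['width']);print(order.close_job())
E
```

```text
16.9 [0.00110824 0.01871239] [0.7914776  6.39710183 1.95086387] 0.1483771972402452
the job is handed in; nothing more can be done
None
```

I scraped all three chips into the catch tray, put the smallest scraper back on the bench, and handed the job in at 16.9 s with the gripper holding the jaw at the mark. The hand-in gives no verdict, so the state below is from my own last checks.

- **Chips:** the last overhead view, taken just before the pull, showed all three in the tray and the plate clear. I steered the fingers above the chips but had no direct reading of finger-to-chip force.
- **Scraper:** it stands upright about 6 mm from where it started, well clear of the stage and let go.
- **Spring jaw:** I pulled it about 21.6 mm, against 18–22 mm estimated from the pictures. In the wrist view the pointer and tooth line up to within about 1 mm. The arm held still over the last half second, with about 6–7 N of spring pull and a 50 N grip.
- **Bystanders:** I saw none disturbed, but I did not measure them again. No check failed. The two estimates of the jaw travel differed by about 4 mm between cameras, so I relied on the close wrist view.

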